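# Raise the ladder hook rail and hang up the toiletry caddies

## Task

The counter by the tap has to be cleared for wiping. Raise the hook rail of the little ladder rack by its handle past the top rung until its pawl clears, and lower it so that the pawl sits on the top rung and holds it; then hang every white caddy by its handle on the rail's double hooks, so that it hangs there freely, clear of the counter. Leave the tumbler, compact mirror, hairbrush and toothbrush where they are.

Things in the scene. Friction and masses are not known exactly. Their poses are not given: they have to be found in the camera images.
- rack: Fixed wooden ladder: two uprights 150 mm apart (18 mm square, 293 mm tall) with three level steel rungs 60 mm apart. Origin on the counter under the rail's middle; x away from the robot, y left along the rail, z up; uprights and rungs at x = +55 mm. A 440 mm wide level steel rail (0.6 kg) with four double hooks slides up and down in front of it, on the robot's side.
- rail (a joint): Height of the sliding hook rail in m, 0 at the bottom, upper stop 0.165. With the pawl seated it reads about 0 (lowest rung), 0.06 (middle) or 0.12 (top rung). It moves with little friction and falls by itself unless the pawl catches it. At the start it sits on the lowest rung.
- pawl (a joint): Angle of the gravity pawl behind the rail's middle, rad: 0 = level, able to catch on a rung from above. Raising the rail, each rung folds it down (to about 0.8) in passing; its counterweight swings it back to 0 once the rail is some 30 mm above that rung's seated height (0.15 on rail for the top rung). Lowered sooner, it does not catch. It needs no touching.
- lift_grip (a point): Middle of the rail's lifting handle: a level round wooden bar 12 mm thick, 72 mm long, parallel to the rail (its y), 45 mm above and 25 mm in front of the rail's middle, so 145 mm above the counter when rail is 0; to be taken from above. Axes as rack; it rises with the rail. Uprights and rungs stand 80 mm beyond it in +x.
- hook0 (a point): Double hook at the left (+y) end of the rail: the point where the middle of a caddy's handle bar comes to rest, midway between the hook's two prongs, 65 mm in front of the rail and 40 mm lower than lift_grip. Axes as rack. The four double hooks are 125 mm apart along y.
- hook1 (a point): Same point on the second double hook from the left. Each hook is two 8 mm round prongs 52 mm apart (26 mm either side in y) that point level to the front (-x); their tips, 35 mm in front of this point, turn up to 23 mm above it. A bar may rest anywhere between tips and rail.
- hook2 (a point): Same point on the third double hook from the left. To come in over the turned-up tips from the front, the centre line of a caddy's bar must pass at least 30 mm above this point; then it is lowered onto the prongs. The gripper fits between the two prongs.
- hook3 (a point): Same point on the double hook at the right (-y) end of the rail.
- caddy0: Open white plastic toiletry caddy, 75 mm (its x) by 90 mm (its y) by 50 mm high, about 0.2 kg, with a rigid steel bail handle over its middle: a level bar along y on an upright leg at each end. Origin: centre of the underside; z up. Hung, its bar lies along the rail across both prongs, either way round. Three or four caddies are present.
- caddy0_bar (a point): Middle of caddy0's handle bar: round, 9 mm thick, 96 mm long between the legs' centre lines, 125 mm above the underside, 70 mm free between it and the box rim. Axes as the caddy's.
- caddy1: Another caddy just like caddy0; may be absent.
- caddy1_bar (a point): Middle of caddy1's handle bar, as for caddy0.
- caddy2: Another caddy just like caddy0; may be absent.
- caddy2_bar (a point): Middle of caddy2's handle bar, as for caddy0.
- caddy3: Another caddy just like caddy0; may be absent.
- caddy3_bar (a point): Middle of caddy3's handle bar, as for caddy0.
- tumbler: Bystander: white ceramic tumbler, 72 mm across, 100 mm high, origin at the centre of its underside.
- compact: Bystander: compact mirror standing with its flap up, 72 mm round base, about 75 mm high, origin at the underside.
- hairbrush: Bystander: wooden hairbrush lying flat, 205 mm long along its x, 55 mm wide, 28 mm high, origin under its middle.
- toothbrush: Bystander: pink plastic toothbrush lying flat, 180 mm long along its x, 12 mm wide, origin under its middle.
Things that resemble listed ones, but are neither listed nor needed, are in the scene too. What is shaped like the caddy2 but black or turquoise is not meant.

How it is judged:
By the outcome, as a careful person would: the job done as asked, in the order asked, and still so for the second after the job is handed in, with the robot touching nothing.
Of caddy0, caddy1, caddy2, caddy3 only 3 to 4 are there at a start; the rules pass over those that are not, and their reading is None.
At some moment in a run one of caddy0, caddy1, caddy2, caddy3 may be knocked a few centimetres aside while the robot is not near it.
It also fails if it takes over 210 s, if anything falls off the work surface, if the arm or the gripper's body presses on something with over 40 N, if the wrist force passes 120 N, or if a joint passes its speed limit or range.

## Robot

A 6-joint arm with a two-finger parallel gripper is mounted at the origin on the work surface. World frame = base frame: x ahead of the robot, y to its left, z up, the work surface at z = 0. Lengths are in mm, angles in rad, forces in N, time in s.
With the tool pointing down it reaches from about 425 to 925 mm from the base axis. Payload 12.5 kg.
Tool frame: the origin (TCP) lies at the very end of the fingers, on their centre line; the grasp point (between the pads) lies 19 mm behind it; z points along the fingers, y is the line along which they close (so a half turn about z gives the same grasp; the last joint's range is limited). The gripper opens to 85 mm and grips with 20 to 120 N. Pads are 22 mm wide; open, the fingers measure 114 mm over their backs; the gripper's body (76 mm by 85 mm) begins 54 mm behind the grasp point. The pads swing forward as they close: fully open they stand 13 mm farther back than shut.
Start: joints at [1.138, 0.491, 1.559, -0, 1.092, -0.106], TCP at [200.617, 591.944, 231.327] pointing down, gripper open.
Joint ranges: [-3.1, 3.1], [-0.84, 2.19], [0.05, 2.79], [-1.13, 4.28], [0.06, 2.93], [-2.69, 2.69]. Speed limits (rad/s): [2.22, 2.22, 2.79, 3.14, 3.14, 3.14].

## Interface

Orientations are given as [roll, pitch, yaw] about the fixed x, y, z axes, in that order (R = Rz(yaw) Ry(pitch) Rx(roll)).
In Python, from plant import env gives the robot as it stands. The module is installed in compiled form; this text tells all that it offers.
- The arm moves only by the tool servo_tool, never from a script. Its argument "deltas" is a list of rows, each a list of 6 numbers: the shift along the tool's x, y, z as a fraction of full scale, then the turn, a rotation vector about the tool's x, y, z as a fraction of full scale. In form: [[dx, dy, dz, wx, wy, wz], ...]. A call has 1 to 20 rows; each row is the pose to reach, as a shift and turn from the pose commanded when the call began, along the tool's axes at that moment, turning the shorter way round; what a row does not reach only later rows make up. Full scale, the value 1, is 0.25 m for a shift and 180 degrees for a turn. A row lasts 1/10 s, in which the tool goes at most 50 mm and 8.59 degrees, less where a joint would pass 70% of its speed; a pose out of reach is approached as far as the arm can. A call with a number of a shift or a turn outside -1 to 1 is refused whole. A call with a gripper value outside its range is refused whole. "hand" is the finger opening in mm, from 0 to 85.4, set as the call begins (left out, the last holds). The fingers move at their own pace and stop on an object; "grip_force" is the grip in N (left out, the last holds). Time passes only in rows, so rows that repeat a pose let the fingers close. It gives the time, the measured TCP pose, the force, the opening and the grip force at its end, in the units of the state.
- env.get_obs(): the state, without advancing time (a new reading comes with each control period).
- env.snapshot(name): name is "scene" or "top" or "wrist"; returns a dict with "image" (420x560x3 uint8, red, green, blue), "mtx" (3x3 intrinsics, pixels), "origin" and "attitude" of the camera in the world. Camera axes: x right, y down, z forward; pixel columns grow to the right and rows downward; lengths in mm; the calibration is good to about 2 mm. A picture is of the moment at which its call begins. There is no depth.
- env.close_job(): hands the job in; it is judged then, once.
The state is a dict: "time_s": time; "q": joint angles; "qvel": joint speeds; "tau": joint torques, N m; "ee_pos": TCP position; "ee_rot": TCP orientation; "force": force on the tool from outside, world axes, zero at the start; "ft_torque": the same for the moment, N m; "finger_gap": finger opening in mm; "gripper_force": force on a finger pad.
Only numpy, scipy, OpenCV 4.12 (cv2) and the standard library are available. Lean on these libraries where they do the work, as an engineer would, in place of code of your own. Each camera call takes 0.05 s, during which the arm holds its last target. There are 200 camera calls.

## Working session

There is one attempt and no reset: what is moved stays moved. The work goes in short steps, Python scripts to look and compute and a tool call to move; the robot and the scene stay as the last step left them, time stands still between calls to the robot, and variables do not carry over. Pictures are saved under pics/ and viewed, at most 14 in all, crops included, and the job is handed in when it is done.

Besides the shell and the picture viewer there is one more tool, called after "Request:" as name(argument=value, ...) on one line, values as JSON. servo_tool: Moves the arm, as the interface text tells. Its arguments: {"type":"object","properties":{"deltas":{"type":"array"},"hand":{"type":"number"},"grip_force":{"type":"number"}},"required":["deltas"]}

```bash
mkdir -p pics
cat > h.py <<'E'
import numpy as np, cv2
from plant import env
from scipy.spatial.transform import Rotation as R
def snap(n,f=None):
    s=env.snapshot(n)
    if f: cv2.imwrite('pics/'+f,s['image'][:,:,::-1])
    return s
def att(s):
    a=np.array(s['attitude'],float)
    return a if a.shape==(3,3) else R.from_euler('xyz',a).as_matrix()
def ray(s,u,v):
    d=np.linalg.inv(s['mtx'])@[u,v,1.]; return np.array(s['origin'],float),att(s)@d
def onz(s,u,v,z):
    o,d=ray(s,u,v); return o+d*(z-o[2])/d[2]
def proj(s,p):
    c=att(s).T@(np.array(p,float)-s['origin']); c=np.array(s['mtx'])@c; return c[:2]/c[2]
def tri(s1,p1,s2,p2):
    o,d=ray(s1,*p1);q,e=ray(s2,*p2)
    t=np.linalg.lstsq(np.c_[d,-e],q-o,rcond=None)[0]
    a,b=o+d*t[0],q+e*t[1]; return (a+b)/2,np.linalg.norm(a-b)
E
python3 - <<'E'
from h import *
for n in('scene','top','wrist'):
    s=snap(n,n+'0.png'); print(n,s['origin'],s['attitude'],s['mtx'])
o=env.get_obs(); print(o['ee_pos'],o['ee_rot'],o['time_s'],o['force'])
E
```

```text
scene [1649.1386465   -55.6201278   841.06981143] [-2.12065386e+00  1.78229163e-03  1.53921507e+00] [[438.2820942    0.         277.85278527]
 [  0.         438.2820942  213.41589991]
 [  0.           0.           1.        ]]
top [ 407.16395774   -3.56819644 1016.53444078] [-3.06673022 -0.00471617 -1.55769821] [[382.67855436   0.         277.73229413]
 [  0.         382.67855436 206.67688713]
 [  0.           0.           1.        ]]
wrist [135.1158437  614.61378418 374.51021122] [2.86408184e+00 1.84140009e-03 1.24345636e+00] [[294.96789649   0.         279.17440263]
 [  0.         294.96789649 209.91799582]
 [  0.           0.           1.        ]]
[200.54153695 591.79463412 230.87932482] [-3.14081777e+00 -6.17418372e-05  2.81482457e+00] 0.15 [-0.14670208 -0.66397986  0.27337162]
```

View pics/top0.png

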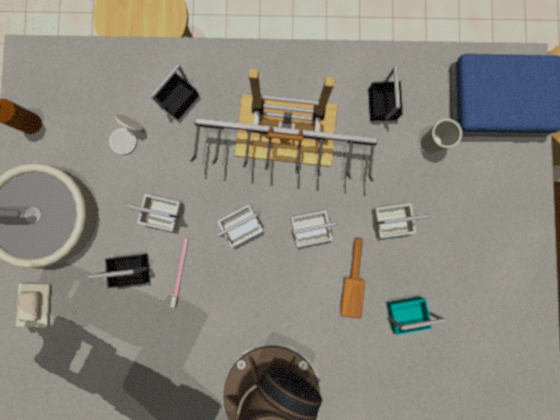

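View pics/scene0.png

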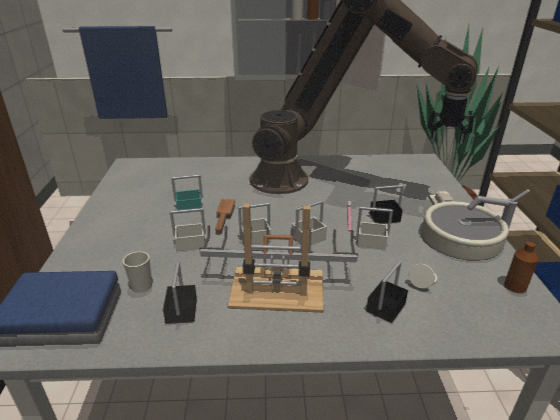

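The top view shows four white caddies near (159,212), (241,226), (312,229) and (396,221). The rail runs from (197,122) to (375,141), with its orange handle at about (285,135). I'll enlarge the working area next.

Run:
```python
from h import *
im=cv2.imread('pics/top0.png')
c=cv2.resize(im[90:270,120:450],None,fx=2.4,fy=2.4,interpolation=cv2.INTER_CUBIC)
cv2.imwrite('pics/c1.png',c)
s=snap('top')
hsv=cv2.cvtColor(im,cv2.COLOR_BGR2HSV)
m=((hsv[...,2]>165)&(hsv[...,1]<60)).astype(np.uint8)
for k in [(159,212),(241,226),(312,229),(396,221)]:
    w=np.zeros_like(m); w[k[1]-32:k[1]+32,k[0]-38:k[0]+38]=1
    ys,xs=np.nonzero(m*w); r=cv2.minAreaRect(np.c_[xs,ys].astype(np.float32))
    print(k,len(xs),r,onz(s,*r[0],50))
```

```text
(159, 212) 660 ((162.6031036376953, 214.26805114746094), (66.3021011352539, 35.9432487487793), 23.962486267089844) [456.57618532 283.30489861  50.        ]
(241, 226) 710 ((237.1527099609375, 226.5662078857422), (30.15276527404785, 40.81020736694336), 62.10273361206055) [428.04216374  94.48742089  50.        ]
(312, 229) 699 ((313.90386962890625, 227.5192413330078), (29.613536834716797, 41.18438720703125), 78.69007110595703) [428.19675409 -99.14469537  50.        ]
(396, 221) 595 ((397.5798645019531, 219.91409301757812), (30.70194435119629, 39.27503967285156), 81.57302856445312) [ 450.20808231 -310.80857089   50.        ]
```

View pics/c1.png

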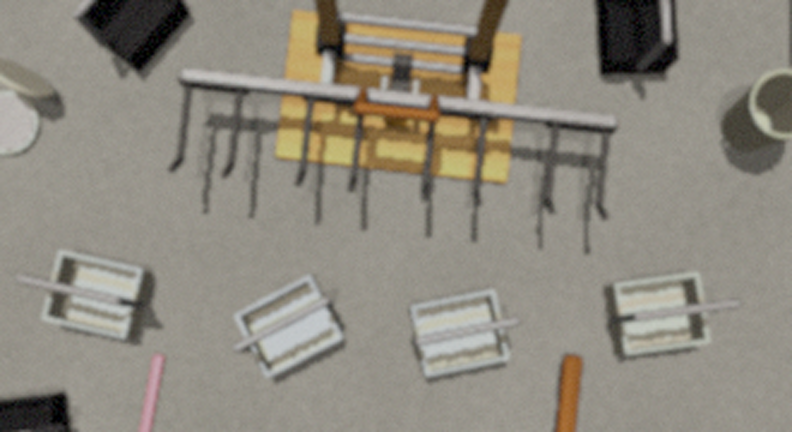

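The crop gives the bar ends: A (20,279)-(143,303), B (236,347)-(337,295), C (415,341)-(518,322), D (613,319)-(740,303). The rail ends are at (183,76) and (614,123), and the handle spans (357,103)-(436,112).

Run:
```python
from h import *
s=snap('top'); f=lambda x,y,z: onz(s,120+x/2.4,90+y/2.4,z)
L=dict(A=(20,279,143,303,125),B=(236,347,337,295,125),C=(415,341,518,322,125),D=(613,319,740,303,125),rail=(183,76,614,123,100),handle=(357,105,436,113,145))
for k,(a,b,c,d,z) in L.items():
    p,q=f(a,b,z),f(c,d,z); e=p-q
    print(k,(p+q)/2,'len',np.linalg.norm(e),'yaw of +y axis',np.degrees(np.arctan2(-e[0],e[1])))
# box centres at z=50 (rim corners mid)
B=dict(A=[(60,252),(145,268),(130,338),(43,322)],B=[(236,318),(312,277),(343,337),(271,378)],C=[(411,307),(495,290),(509,360),(426,377)],D=[(612,284),(697,272),(710,344),(623,357)])
for k,v in B.items():
    P=np.array([f(*c,50) for c in v]); print(k,P.mean(0),[round(np.linalg.norm(P[i]-P[i-1])) for i in range(4)])
```

```text
A [459.52094233 281.45236207 125.        ] len 122.0754635849178 yaw of +y axis -10.26015490266914
B [433.09779169  81.73211058 125.        ] len 109.78261172309917 yaw of +y axis 28.08715062429758
C [425.18121792 -92.88549986 125.        ] len 101.7486264501608 yaw of +y axis 11.174673250366215
D [ 447.78215029 -297.07510906  125.        ] len 125.05020313952117 yaw of +y axis 7.9113426912357605
rail [660.12965626 -24.65789803 100.        ] len 440.4216974175827 yaw of +y axis -5.5097691642357685
handle [638.33362962 -21.96559066 145.        ] len 76.63987155020862 yaw of +y axis -5.059041684003829
A [459.99460807 291.56774691  50.        ] [76, 92, 75, 93]
B [428.55782159  84.6621364   50.        ] [73, 91, 71, 87]
C [424.61119778 -93.8007939   50.        ] [75, 90, 75, 89]
D [ 447.65528498 -304.79050855   50.        ] [78, 91, 77, 93]
```

Request:
servo_tool(deltas=[[-0.08,-0.06,0,0,0,0],[-0.2,-0.145,-0.01,0,0,0],[-0.35,-0.255,-0.02,0,0,0],[-0.5,-0.365,-0.03,0,0,0],[-0.65,-0.47,-0.04,0,0,0],[-0.81,-0.59,-0.04,0,0,0]], hand=60)

```text
time_s: 0.85
ee_pos: [345.8, 386.0, 241.7]
ee_rot: [3.141, 0.0, 2.815]
force: [1.7, 0.9, -0.0]
finger_gap: 60.4
gripper_force: 0.0
```

Request:
servo_tool(deltas=[[-0.15,-0.11,0,0,0,0],[-0.3,-0.22,-0.01,0,0,0],[-0.46,-0.335,-0.02,0,0,0],[-0.62,-0.45,-0.03,0,0,0],[-0.74,-0.54,-0.04,0,0,0],[-0.81,-0.59,-0.04,0,0,0]])

```text
time_s: 1.45
ee_pos: [490.9, 180.1, 251.6]
ee_rot: [3.141, 0.001, 2.813]
force: [0.2, 0.9, -0.1]
finger_gap: 60.0
gripper_force: 0.0
```

Request:
servo_tool(deltas=[[-0.08,-0.06,0,0,0,0.03],[-0.17,-0.12,-0.01,0,0,0.07],[-0.26,-0.19,-0.02,0,0,0.11],[-0.35,-0.255,-0.03,0,0,0.15],[-0.44,-0.32,-0.04,0,0,0.19],[-0.53,-0.385,-0.04,0,0,0.23],[-0.62,-0.45,-0.04,0,0,0.27],[-0.7,-0.51,-0.04,0,0,0.31],[-0.76,-0.55,-0.04,0,0,0.35],[-0.8,-0.58,-0.04,0,0,0.39],[-0.81,-0.59,-0.04,0,0,0.427],[-0.81,-0.59,-0.04,0,0,0.427],[-0.81,-0.59,-0.04,0,0,0.427]])

```text
time_s: 2.75
ee_pos: [633.7, -22.0, 261.2]
ee_rot: [-3.141, -0.0, 1.477]
force: [0.1, 0.7, 0.5]
finger_gap: 59.8
gripper_force: 0.0
```

```bash
cat >> h.py <<'E'
def to(p,yaw=None):
    "fractions for a move from here to p (mm), tool down at yaw (deg)"
    o=env.get_obs(); r=R.from_euler('xyz',o['ee_rot'])
    d=r.inv().apply(np.array(p,float)-o['ee_pos'])/250
    w=[0,0,0] if yaw is None else (r.inv()*R.from_euler('xyz',[np.pi,0,np.radians(yaw)])).as_rotvec()/np.pi
    print('at',np.round(o['ee_pos'],1),'rpy',np.round(np.degrees(o['ee_rot']),1),'F',np.round(o['force'],1),'gap',round(float(o['finger_gap']),1),'pad',o['gripper_force'],'t',o['time_s'])
    print('frac',np.round(d,4),np.round(w,4))
E
python3 - <<'E'
from h import *
to([635,-22,200],84.5); snap('wrist','w1.png')
E
```

```text
at [633.7 -22.  261.2] rpy [-180.    -0.    84.6] F [0.1 0.7 0.5] gap 59.8 pad 0.0 t 2.75
frac [0.0005 0.0051 0.2446] [-0.0001 -0.0001  0.0006]
```

View pics/w1.png

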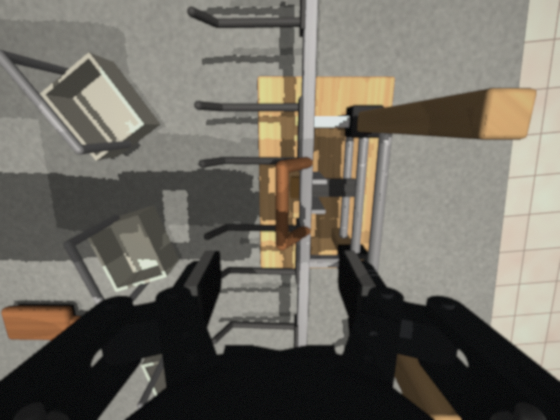

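The wrist view shows the orange handle bar from about (282,163) to (284,243), the rail along column ~309, and the fingers straddling column ~279.

Run:
```python
from h import *
s=snap('wrist')
a,b=onz(s,282,163,145),onz(s,284,243,145); print(a,b,(a+b)/2,np.linalg.norm(a-b))
for v in(60,320):print(onz(s,311 if v<100 else 304,v,106))
print(proj(s,[635,-22,145]))
to([(a+b)[0]/2,(a+b)[1]/2,126],84.5)
```

```text
[640.04149165  16.14943915 145.        ] [635.00216339 -59.08706031 145.        ] [637.52182752 -21.46881058 145.        ] 75.40507728244154
[675.18305517 102.80460433 106.        ]
[ 648.8561181  -174.58444446  106.        ]
[280.33979798 205.35222853]
at [633.7 -21.8 261.3] rpy [-180.    -0.    84.6] F [-0.2  0.3  0.1] gap 59.9 pad 0.0 t 2.85
frac [0.0027 0.0149 0.5414] [-0.     -0.      0.0005]
```

Request:
servo_tool(deltas=[[0,0.01,0.06,0,0,0],[0,0.015,0.14,0,0,0],[0,0.015,0.22,0,0,0],[0,0.015,0.3,0,0,0],[0,0.015,0.38,0,0,0],[0,0.015,0.45,0,0,0],[0,0.015,0.51,0,0,0],[0,0.015,0.54,0,0,0],[0,0.015,0.54,0,0,0]])

```text
time_s: 3.75
ee_pos: [637.1, -22.3, 124.8]
ee_rot: [-3.139, -0.0, 1.474]
force: [0.2, 0.7, 0.3]
finger_gap: 60.1
gripper_force: 0.0
```

Request:
servo_tool(deltas=[[0,0,0,0,0,0],[0,0,0,0,0,0],[0,0,0,0,0,0],[0,0,0,0,0,0],[0,0,0,0,0,0],[0,0,0,0,0,0],[0,0,0,0,0,0],[0,0,0,0,0,0]], hand=0, grip_force=50)

```text
time_s: 4.55
ee_pos: [635.9, -22.3, 127.0]
ee_rot: [-3.138, -0.0, 1.474]
force: [-11.4, 0.5, 8.7]
finger_gap: 10.2
gripper_force: 49.1
```

Request:
servo_tool(deltas=[[0,-0.003,-0.02,0,0,0],[0,-0.005,-0.05,0,0,0],[0,-0.005,-0.09,0,0,0],[0,-0.005,-0.13,0,0,0],[0,-0.005,-0.17,0,0,0],[0,-0.005,-0.21,0,0,0],[0,-0.005,-0.25,0,0,0],[0,-0.005,-0.29,0,0,0],[0,-0.005,-0.33,0,0,0],[0,-0.005,-0.37,0,0,0],[0,-0.005,-0.41,0,0,0],[0,-0.005,-0.45,0,0,0],[0,-0.005,-0.49,0,0,0],[0,-0.005,-0.53,0,0,0],[0,-0.005,-0.57,0,0,0],[0,-0.005,-0.6,0,0,0],[0,-0.005,-0.625,0,0,0],[0,-0.005,-0.625,0,0,0],[0,-0.005,-0.625,0,0,0]])

```text
time_s: 6.45
ee_pos: [635.9, -22.3, 283.7]
ee_rot: [-3.142, -0.0, 1.473]
force: [-6.3, 0.7, -6.2]
finger_gap: 10.2
gripper_force: 51.3
```

Run:
```python
from h import *
to([635,-22,250],84.5)
s=snap('scene'); im=s['image'][140:330,170:380]
cv2.imwrite('pics/s1.png',cv2.resize(im,None,fx=3,fy=3,interpolation=cv2.INTER_CUBIC)[:,:,::-1])
```

```text
at [635.9 -22.3 283.7] rpy [-180.    -0.    84.4] F [-6.3  0.7 -6.2] gap 10.2 pad 51.34637117385864 t 6.45
frac [ 0.0009 -0.0036  0.1348] [-0.     -0.     -0.0005]
```

View pics/s1.png

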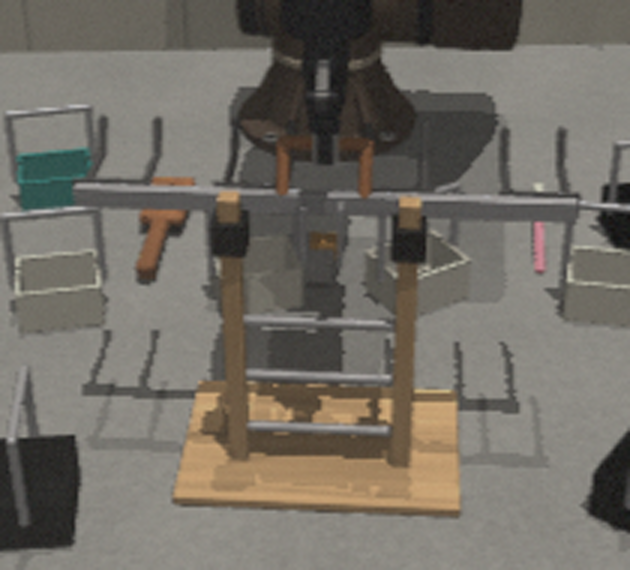

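The rail is up well above the top rung, about 157 mm higher than at the start. Next I'll lower it to seat the pawl.

Request:
servo_tool(deltas=[[0,-0.003,0.015,0,0,0],[0,-0.004,0.03,0,0,0],[0,-0.004,0.045,0,0,0],[0,-0.004,0.06,0,0,0],[0,-0.004,0.075,0,0,0],[0,-0.004,0.09,0,0,0],[0,-0.004,0.105,0,0,0],[0,-0.004,0.12,0,0,0],[0,-0.004,0.13,0,0,0],[0,-0.004,0.14,0,0,0],[0,-0.004,0.147,0,0,0],[0,-0.004,0.15,0,0,0],[0,-0.004,0.15,0,0,0]])

```text
time_s: 7.8
ee_pos: [635.8, -22.3, 246.4]
ee_rot: [3.139, -0.0, 1.473]
force: [1.5, 1.7, 3.8]
finger_gap: 10.4
gripper_force: 52.4
```

Request:
servo_tool(deltas=[[0,0,0.004,0,0,0],[0,0,0.008,0,0,0],[0,0,0.01,0,0,0],[0,0,0.01,0,0,0]])

```text
time_s: 8.2
ee_pos: [635.9, -22.3, 245.7]
ee_rot: [3.137, 0.0, 1.473]
force: [-3.5, 1.8, 17.6]
finger_gap: 10.4
gripper_force: 53.8
```

The pawl is seated: force rises to 17.6 N with almost no travel. I'll release the handle and rise.

Request:
servo_tool(deltas=[[0,0,-0.008,0,0,0],[0,0,-0.008,0,0,0]])

```text
time_s: 8.4
ee_pos: [635.9, -22.3, 246.2]
ee_rot: [3.139, -0.0, 1.473]
force: [0.2, 0.1, 10.3]
finger_gap: 10.2
gripper_force: 53.0
```

Request:
servo_tool(deltas=[[0,0,0,0,0,0],[0,0,0,0,0,0],[0,0,0,0,0,0],[0,0,0,0,0,0],[0,0,0,0,0,0]], hand=50)

```text
time_s: 8.9
ee_pos: [635.3, -22.3, 244.3]
ee_rot: [-3.141, -0.0, 1.473]
force: [0.7, -0.2, -0.1]
finger_gap: 49.8
gripper_force: 0.0
```

Request:
servo_tool(deltas=[[0,0,-0.05,0,0,0],[0,0,-0.15,0,0,0],[0,0,-0.25,0,0,0],[0,0,-0.35,0,0,0],[0,0,-0.42,0,0,0],[0,0,-0.45,0,0,0],[0,0,-0.45,0,0,0]])

```text
time_s: 9.6
ee_pos: [635.5, -22.3, 358.3]
ee_rot: [3.14, -0.0, 1.473]
force: [0.1, 0.1, -0.4]
finger_gap: 49.8
gripper_force: 0.0
```

Run:
```python
from h import *
to([460,288,240],80)
snap('wrist','w2.png')
```

```text
at [635.5 -22.3 358.3] rpy [179.9  -0.   84.4] F [ 0.1  0.1 -0.4] gap 49.8 pad 0.0 t 9.6
frac [ 1.1671 -0.8202  0.4715] [ 0.0006 -0.      0.0245]
```

View pics/w2.png

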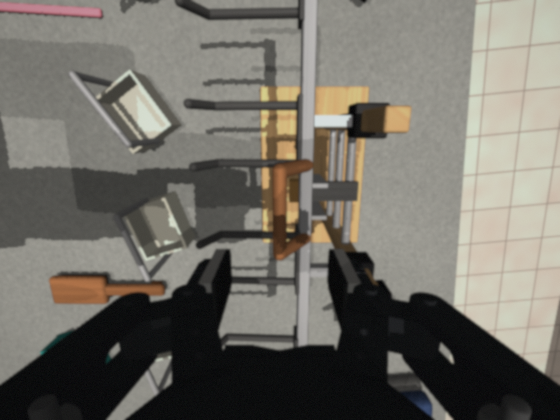

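The rail stays up with its pawl over the top rung. The prongs sit at rows ~13, 104, 162, 237, 281 and 337, with tips near column 195 and the rail at ~307. I'll check the hook positions, then go to caddy A.

Run:
```python
from h import *
s=snap('wrist')
y=np.array([np.sin(np.radians(5.5)),np.cos(np.radians(5.5)),0]); x=np.array([y[1],-y[0],0])
a,b=onz(s,280,164,265),onz(s,282,253,265); c=(a+b)/2
print('handle',a,b,c,np.linalg.norm(a-b))
for uv in[(250,13),(250,104),(250,162),(250,237),(260,281),(260,337)]:
    p=onz(s,*uv,225); print(uv,'local y',round((p-c)@y,1),'local x from handle',round((p-c)@x,1))
for u,v in[(308,20),(302,330)]:
    p=onz(s,u,v,220); print('rail',(p-c)@x,p)
```

```text
handle [640.16300012  18.01174568 265.        ] [634.42579237 -58.68327883 265.        ] [637.29439625 -20.33576657 265.        ] 76.90931242598478
(250, 13) local y 156.3 local x from handle -25.1
(250, 104) local y 86.2 local x from handle -27.1
(250, 162) local y 35.4 local x from handle -28.6
(250, 237) local y -39.1 local x from handle -30.8
(260, 281) local y -88.2 local x from handle -21.8
(260, 337) local y -157.6 local x from handle -23.1
rail 22.844003675035317 [674.66618583 129.44378263 220.        ]
rail 23.706224406395425 [ 646.28251228 -174.3278579   220.        ]
```

Request:
servo_tool(deltas=[[0.06,-0.04,0,0,0,0],[0.15,-0.1,0,0,0,0],[0.3,-0.21,0.01,0,0,0],[0.45,-0.32,0.02,0,0,0],[0.6,-0.42,0.05,0,0,0.01],[0.75,-0.53,0.1,0,0,0.02],[0.9,-0.64,0.16,0,0,0.025],[1,-0.74,0.22,0,0,0.025],[1,-0.8,0.26,0,0,0.025],[1,-0.82,0.28,0,0,0.025],[1,-0.82,0.28,0,0,0.025]])

```text
time_s: 10.8
ee_pos: [454.9, 246.6, 286.5]
ee_rot: [-3.14, 0.001, 1.395]
force: [-0.6, -0.1, 1.2]
finger_gap: 50.3
gripper_force: 0.0
```

Run:
```python
from h import *
to([460,288,240],80)
snap('wrist','w3.png')
```

```text
at [454.9 246.6 286.5] rpy [-179.9    0.    80. ] F [-0.6 -0.1  1.2] gap 50.3 pad 0.0 t 10.8
frac [ 0.1668 -0.0084  0.186 ] [-0.0004  0.0002 -0.0003]
```

View pics/w3.png

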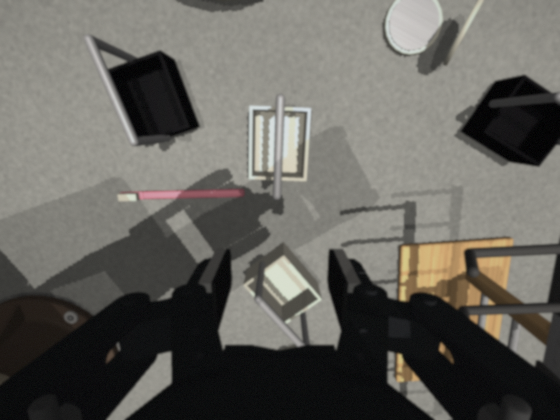

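Caddy A's bar runs from about (280,97) to (277,197) in the wrist view, upright and with nothing close to it.

```bash
cat >> h.py <<'E'
def bar(s,a,b,z=125):
    p,q=onz(s,*a,z),onz(s,*b,z); e=p-q
    print('bar',np.round((p+q)/2,1),'len',round(np.linalg.norm(e),1),'toolyaw',round(np.degrees(np.arctan2(e[1],e[0])),1)); return (p+q)/2,np.degrees(np.arctan2(e[1],e[0]))
E
python3 - <<'E'
from h import *
s=snap('wrist')
m,y=bar(s,(280,97),(277,197)); to([m[0],m[1],106],y)
E
```

```text
bar [463.4 292.5 125. ] len 99.9 toolyaw 78.1
at [456.3 246.2 287.4] rpy [180.   -0.   79.9] F [-0.4 -0.5 -0.3] gap 49.9 pad 0.0 t 10.9
frac [ 0.187  -0.0048  0.7256] [ 0.0002 -0.0001  0.0099]
```

Request:
servo_tool(deltas=[[0.05,0,0.04,0,0,0.005],[0.12,-0.005,0.1,0,0,0.01],[0.17,-0.005,0.2,0,0,0.01],[0.187,-0.005,0.32,0,0,0.01],[0.187,-0.005,0.44,0,0,0.01],[0.187,-0.005,0.55,0,0,0.01],[0.187,-0.005,0.64,0,0,0.01],[0.187,-0.005,0.7,0,0,0.01],[0.187,-0.005,0.725,0,0,0.01],[0.187,-0.005,0.725,0,0,0.01]])

```text
time_s: 11.9
ee_pos: [463.2, 292.3, 105.4]
ee_rot: [-3.141, 0.0, 1.362]
force: [-0.1, 0.3, -0.6]
finger_gap: 49.8
gripper_force: 0.0
```

Request:
servo_tool(deltas=[[0,0,0,0,0,0],[0,0,0,0,0,0],[0,0,0,0,0,0],[0,0,0,0,0,0],[0,0,0,0,0,0],[0,0,0,0,0,0],[0,0,0,0,0,0]], hand=0, grip_force=40)

```text
time_s: 12.6
ee_pos: [462.7, 292.9, 106.5]
ee_rot: [3.141, -0.001, 1.363]
force: [-2.0, 0.3, 5.9]
finger_gap: 7.4
gripper_force: 39.2
```

Request:
servo_tool(deltas=[[0,0,-0.02,0,0,0],[0,0,-0.06,0,0,0],[0,0,-0.12,0,0,0],[0,0,-0.2,0,0,0],[0,0,-0.29,0,0,0],[0,0,-0.38,0,0,0],[0,0,-0.47,0,0,0],[0,0,-0.55,0,0,0],[0,0,-0.61,0,0,0],[0,0,-0.64,0,0,0],[0,0,-0.64,0,0,0]])

```text
time_s: 13.7
ee_pos: [462.8, 292.8, 266.9]
ee_rot: [3.14, -0.001, 1.363]
force: [0.4, 1.0, -2.8]
finger_gap: 7.4
gripper_force: 39.0
```

Run:
```python
from h import *
to([500,180,270],84.5)
to([604,170,270],84.5)
snap('wrist','w4.png')
```

```text
at [462.8 292.8 266.9] rpy [ 1.799e+02 -1.000e-01  7.810e+01] F [ 0.4  1.  -2.8] gap 7.4 pad 39.021263122558594 t 13.7
frac [-0.4107  0.2386 -0.0126] [ 0.0005 -0.0003 -0.0355]
at [462.8 292.8 266.9] rpy [ 1.799e+02 -1.000e-01  7.810e+01] F [ 0.4  1.  -2.8] gap 7.4 pad 39.021263122558594 t 13.7
frac [-0.3642  0.6539 -0.012 ] [ 0.0005 -0.0003 -0.0355]
```

View pics/w4.png

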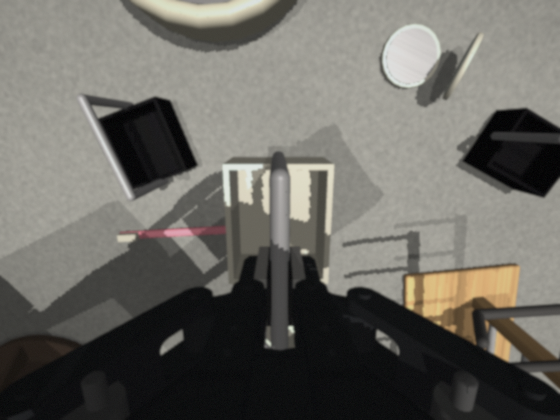

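Caddy A is held and lifted, with its bar from (280,155) to (280,348) in the view. Now I'll check the grip's offset along the bar.

Run:
```python
from h import *
s=snap('wrist'); m,y=bar(s,(280,155),(280,348),286)
to([m[0],m[1],286]); to([496,180,243],84.5)
```

```text
bar [465.3 302.6 286. ] len 95.9 toolyaw 78.1
at [462.4 292.6 265.3] rpy [-180.     0.    78.1] F [-0.1  0.1 -3.1] gap 7.5 pad 39.01896357536316 t 13.8
frac [ 0.0417  0.003  -0.0827] [0 0 0]
at [462.4 292.6 265.3] rpy [-180.     0.    78.1] F [-0.1  0.1 -3.1] gap 7.5 pad 39.01896357536316 t 13.8
frac [-0.4129  0.2244  0.0893] [-0.0002  0.0001 -0.0355]
```

Request:
servo_tool(deltas=[[-0.02,0.01,0.01,0,0,0],[-0.06,0.03,0.02,0,0,-0.005],[-0.12,0.06,0.03,0,0,-0.01],[-0.19,0.1,0.04,0,0,-0.015],[-0.26,0.135,0.06,0,0,-0.02],[-0.33,0.17,0.075,0,0,-0.03],[-0.38,0.195,0.089,0,0,-0.0355],[-0.42,0.212,0.089,0,0,-0.0355],[-0.433,0.22,0.089,0,0,-0.0355],[-0.433,0.22,0.089,0,0,-0.0355],[-0.433,0.22,0.089,0,0,-0.0355],[-0.433,0.22,0.089,0,0,-0.0355]])

```text
time_s: 15.0
ee_pos: [494.1, 176.0, 243.6]
ee_rot: [3.141, -0.0, 1.475]
force: [0.3, -0.1, -1.9]
finger_gap: 7.8
gripper_force: 39.0
```

Run:
```python
from h import *
to([603.5,165,243],84.5)
s=snap('wrist','w5.png')
h=np.array([614.2,168.9,216.5]);Y=np.array([.0958,.9954,0]);X=np.array([.9954,-.0958,0])
for dy in(26,-26):
    print([np.round(proj(s,h+dy*Y+dx*X)) for dx in(-30,55)])
```

```text
at [494.1 176.  243.6] rpy [180.   -0.   84.5] F [ 0.3 -0.1 -1.9] gap 7.8 pad 38.98488521575928 t 15.0
frac [-0.0019  0.4399  0.0025] [ 0.     -0.0001  0.0002]
[array([431., 195.]), array([574., 195.])]
[array([419., 274.]), array([552., 274.])]
```

View pics/w5.png

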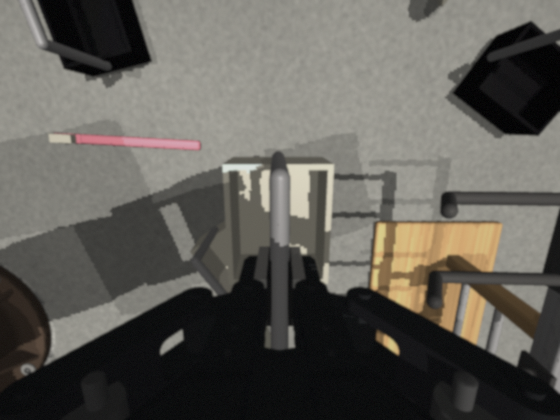

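The prongs appear at rows 198 and 277, which matches my prediction within 3 px. I'll move in and lower.

Request:
servo_tool(deltas=[[0,0.01,0,0,0,0],[0,0.03,0,0,0,0],[0,0.06,0,0,0,0],[0,0.1,0,0,0,0],[0,0.14,0,0,0,0],[0,0.18,0,0,0,0],[0,0.22,0,0,0,0],[0,0.26,0,0,0,0],[0,0.3,0,0,0,0],[0,0.34,0,0,0,0],[0,0.38,0,0,0,0],[0,0.41,0,0,0,0],[0,0.43,0,0,0,0],[0,0.44,0,0,0,0],[0,0.44,0,0,0,0],[0,0.44,0,0,0,0]])

```text
time_s: 16.65
ee_pos: [603.5, 165.0, 243.6]
ee_rot: [-3.141, -0.0, 1.475]
force: [0.0, -0.2, -3.3]
finger_gap: 7.5
gripper_force: 39.0
```

Request:
servo_tool(deltas=[[0,0,0.01,0,0,0],[0,0,0.03,0,0,0],[0,0,0.05,0,0,0],[0,0,0.07,0,0,0],[0,0,0.09,0,0,0],[0,0,0.11,0,0,0],[0,0,0.125,0,0,0],[0,0,0.135,0,0,0],[0,0,0.144,0,0,0],[0,0,0.144,0,0,0],[0,0,0.144,0,0,0]])

```text
time_s: 17.75
ee_pos: [603.8, 164.9, 207.7]
ee_rot: [3.141, -0.0, 1.475]
force: [0.4, -0.3, -2.0]
finger_gap: 7.4
gripper_force: 39.0
```

Request:
servo_tool(deltas=[[0,0,0.004,0,0,0],[0,0,0.008,0,0,0],[0,0,0.012,0,0,0],[0,0,0.012,0,0,0],[0,0,0.012,0,0,0]])

```text
time_s: 18.25
ee_pos: [603.9, 165.0, 205.1]
ee_rot: [3.141, -0.0, 1.475]
force: [-1.1, 0.1, 4.1]
finger_gap: 7.3
gripper_force: 39.6
```

Request:
servo_tool(deltas=[[0,0,0,0,0,0],[0,0,0,0,0,0],[0,0,0,0,0,0],[0,0,0,0,0,0]], hand=32)

```text
time_s: 18.65
ee_pos: [603.7, 164.9, 204.4]
ee_rot: [-3.141, 0.0, 1.475]
force: [-0.0, -0.9, 0.1]
finger_gap: 32.0
gripper_force: 0.0
```

Request:
servo_tool(deltas=[[0,0,-0.04,0,0,0],[0,0,-0.1,0,0,0],[0,0,-0.2,0,0,0],[0,0,-0.3,0,0,0],[0,0,-0.4,0,0,0],[0,0,-0.46,0,0,0],[0,0,-0.5,0,0,0],[0,0,-0.5,0,0,0]])

```text
time_s: 19.45
ee_pos: [603.9, 165.0, 331.1]
ee_rot: [3.139, -0.001, 1.475]
force: [-0.5, -0.1, -0.3]
finger_gap: 32.4
gripper_force: 0.0
```

Run:
```python
from h import *
to([445,20,290],110)
s=snap('top')
im=s['image'][80:270,110:450]
cv2.imwrite('pics/t2.png',cv2.resize(im,None,fx=2.35,fy=2.35,interpolation=cv2.INTER_CUBIC)[:,:,::-1])
```

```text
at [603.9 165.  331.1] rpy [179.9  -0.   84.5] F [-0.5 -0.1 -0.3] gap 32.4 pad 0.0 t 19.45
frac [-0.6382 -0.5776  0.1627] [ 8.000e-04 -1.000e-04 -1.416e-01]
```

View pics/t2.png

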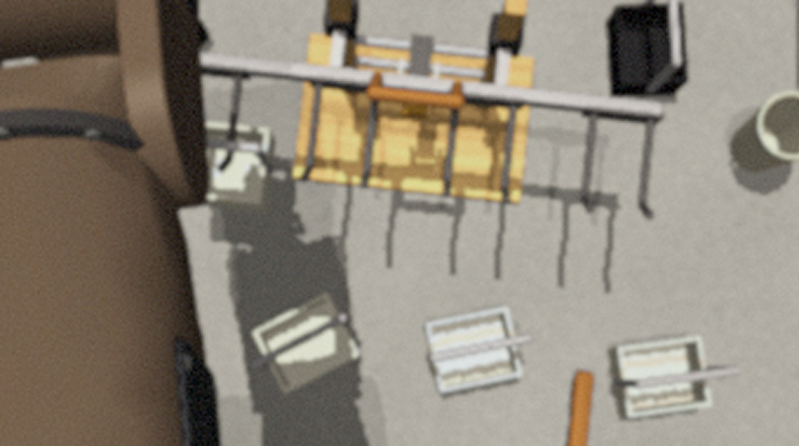

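Caddy A hangs on hook0; caddy B at crop (305,343) is unmoved. Now I'll go to B.

Request:
servo_tool(deltas=[[-0.04,-0.06,0,0,0,0],[-0.1,-0.12,0,0,0,-0.02],[-0.2,-0.22,0.02,0,0,-0.06],[-0.3,-0.32,0.06,0,0,-0.1],[-0.4,-0.42,0.1,0,0,-0.14],[-0.48,-0.5,0.14,0,0,-0.17],[-0.53,-0.54,0.17,0,0,-0.186],[-0.54,-0.56,0.184,0,0,-0.186],[-0.54,-0.56,0.184,0,0,-0.186]], hand=50)

```text
time_s: 20.4
ee_pos: [451.0, 43.9, 283.0]
ee_rot: [-3.141, -0.001, 2.057]
force: [-0.1, 0.6, 1.2]
finger_gap: 49.9
gripper_force: 0.0
```

Run:
```python
from h import *
to([431,84,106],118)
s=snap('wrist')
im=s['image'][0:300,100:460]
cv2.imwrite('pics/w6.png',cv2.resize(im,None,fx=2,fy=2,interpolation=cv2.INTER_CUBIC)[:,:,::-1])
```

```text
at [451.   43.9 283. ] rpy [-179.9   -0.   117.9] F [-0.1  0.6  1.2] gap 49.9 pad 0.0 t 20.4
frac [0.1786 0.0049 0.7081] [-0.0003 -0.0002 -0.0008]
```

View pics/w6.png

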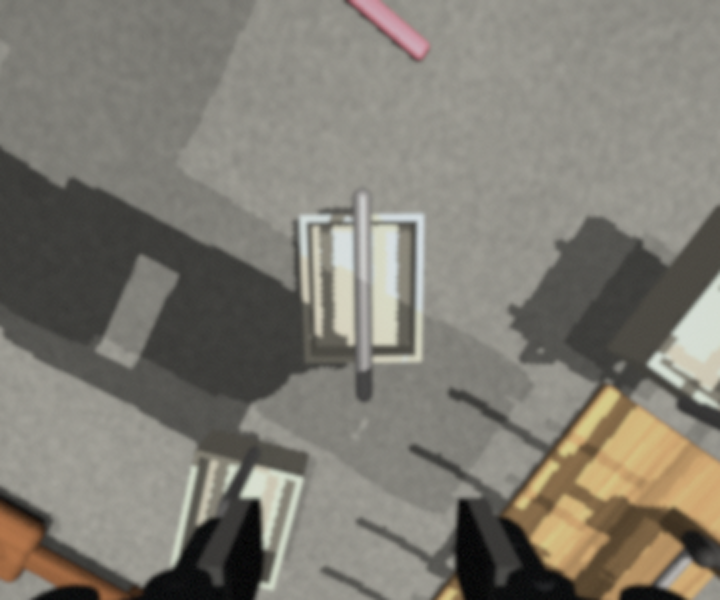

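Caddy B's bar runs from full-image (281,94) to (282,200), centred between the fingers.

Run:
```python
from h import *
s=snap('wrist')
m,y=bar(s,(281,94),(282,200)); to([m[0],m[1],106],y)
```

```text
bar [432.2  86.6 125. ] len 104.6 toolyaw 118.5
at [452.   44.3 283.6] rpy [180.   -0.  117.9] F [-0.5  0.4  0.6] gap 50.0 pad 0.0 t 20.5
frac [0.1866 0.0092 0.7102] [ 0.0001 -0.     -0.0034]
```

Request:
servo_tool(deltas=[[0.05,0.005,0.04,0,0,0],[0.12,0.008,0.1,0,0,0],[0.17,0.008,0.2,0,0,-0.003],[0.187,0.008,0.32,0,0,-0.003],[0.187,0.008,0.44,0,0,-0.003],[0.187,0.008,0.55,0,0,-0.003],[0.187,0.008,0.64,0,0,-0.003],[0.187,0.008,0.69,0,0,-0.003],[0.187,0.008,0.708,0,0,-0.003],[0.187,0.008,0.708,0,0,-0.003]])

```text
time_s: 21.5
ee_pos: [430.9, 86.8, 105.9]
ee_rot: [-3.14, -0.001, 2.069]
force: [0.1, 0.6, 0.4]
finger_gap: 49.9
gripper_force: 0.0
```

Request:
servo_tool(deltas=[[0,0,0,0,0,0],[0,0,0,0,0,0],[0,0,0,0,0,0],[0,0,0,0,0,0],[0,0,0,0,0,0],[0,0,0,0,0,0],[0,0,0,0,0,0]], hand=0, grip_force=40)

```text
time_s: 22.2
ee_pos: [431.2, 86.1, 107.1]
ee_rot: [3.141, 0.0, 2.068]
force: [-2.7, 0.1, 6.9]
finger_gap: 7.2
gripper_force: 39.2
```

Request:
servo_tool(deltas=[[0,0,-0.02,0,0,0],[0,0,-0.06,0,0,0],[0,0,-0.12,0,0,0],[0,0,-0.2,0,0,0],[0,0,-0.28,0,0,0],[0,0,-0.36,0,0,0],[0,0,-0.44,0,0,0],[0,0,-0.5,0,0,0],[0,0,-0.54,0,0,0],[0,0,-0.552,0,0,0],[0,0,-0.552,0,0,0]])

```text
time_s: 23.3
ee_pos: [431.1, 86.2, 244.7]
ee_rot: [3.141, 0.0, 2.069]
force: [0.0, -0.2, -2.4]
finger_gap: 7.1
gripper_force: 39.0
```

Run:
```python
from h import *
to([482,55,243],84.5)
s=snap('wrist'); o=env.get_obs()
# bright pixels along the bar's column
im=s['image'].astype(int); 
for v in range(140,180,4): print(v,im[v,272:288:3].sum(1).tolist())
r=R.from_euler('xyz',o['ee_rot'])
for d in(50,52.5,55,60): print(d,proj(s,r.apply([d,0,-19])+o['ee_pos']))
```

```text
at [431.1  86.2 244.7] rpy [180.    0.  118.5] F [ 0.  -0.2 -2.4] gap 7.1 pad 39.008363485336304 t 23.3
frac [-0.2066  0.1192  0.0067] [ 1.00e-04 -0.00e+00  1.89e-01]
140 [471, 476, 488, 490, 493, 477]
144 [390, 426, 426, 416, 431, 464]
148 [202, 203, 201, 219, 273, 456]
152 [196, 184, 176, 191, 217, 396]
156 [193, 175, 176, 188, 210, 328]
160 [190, 168, 176, 185, 194, 231]
164 [185, 170, 175, 179, 197, 452]
168 [175, 180, 187, 185, 176, 392]
172 [193, 209, 214, 215, 213, 254]
176 [212, 223, 245, 239, 224, 213]
50 [277.89926565 173.66506053]
52.5 [277.8890772  167.79691247]
55 [277.87877611 161.86388702]
60 [277.85782845 149.79885218]
```

The dark piece past the bar end is the leg, so the grip is centred within 2–3 mm. I'll carry B to the point in front of hook1.

Request:
servo_tool(deltas=[[-0.01,0.005,0,0,0,0.01],[-0.03,0.015,0,0,0,0.03],[-0.06,0.035,0.003,0,0,0.06],[-0.09,0.055,0.005,0,0,0.09],[-0.12,0.075,0.007,0,0,0.12],[-0.15,0.09,0.007,0,0,0.15],[-0.18,0.107,0.007,0,0,0.17],[-0.2,0.118,0.007,0,0,0.185],[-0.205,0.121,0.007,0,0,0.189],[-0.205,0.121,0.007,0,0,0.189],[-0.205,0.121,0.007,0,0,0.189]])

```text
time_s: 24.45
ee_pos: [482.0, 55.6, 242.5]
ee_rot: [-3.141, -0.0, 1.476]
force: [1.0, -0.8, -1.8]
finger_gap: 7.4
gripper_force: 39.0
```

Run:
```python
from h import *
to([592.2,45.5,243],84.5)
s=snap('wrist','w7.png')
h=np.array([602.2,44.5,216.5]);Y=np.array([.0958,.9954,0]);X=np.array([.9954,-.0958,0])
for dy in(26,-26):
    print([np.round(proj(s,h+dy*Y+dx*X)) for dx in(-30,55)])
```

```text
at [482.   55.6 242.5] rpy [-180.    -0.    84.5] F [ 1.  -0.8 -1.8] gap 7.4 pad 38.98488163948059 t 24.45
frac [ 0.0015  0.4426 -0.0023] [-0.0002 -0.      0.0002]
[array([432., 202.]), array([575., 202.])]
[array([420., 280.]), array([553., 281.])]
```

View pics/w7.png

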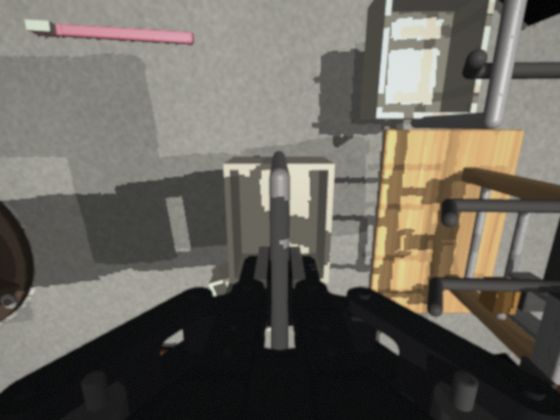

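Prongs are at rows 206 and 284, as predicted within 4 px, and A's bar hangs at the top right. I'll move in, lower and release.

Request:
servo_tool(deltas=[[0,0.01,0,0,0,0],[0,0.03,0,0,0,0],[0,0.06,0,0,0,0],[0,0.1,0,0,0,0],[0,0.14,0,0,0,0],[0,0.18,0,0,0,0],[0,0.22,0,0,0,0],[0,0.26,0,0,0,0],[0,0.3,0,0,0,0],[0,0.34,0,0,0,0],[0,0.38,0,0,0,0],[0,0.41,0,0,0,0],[0,0.43,0,0,0,0],[0,0.44,0,0,0,0],[0,0.44,0,0,0,0],[0,0.44,0,0,0,0]])

```text
time_s: 26.1
ee_pos: [591.5, 45.1, 242.8]
ee_rot: [-3.141, -0.0, 1.475]
force: [-0.4, 0.3, -2.4]
finger_gap: 7.4
gripper_force: 39.0
```

Request:
servo_tool(deltas=[[0,0,0.01,0,0,0],[0,0,0.03,0,0,0],[0,0,0.05,0,0,0],[0,0,0.07,0,0,0],[0,0,0.09,0,0,0],[0,0,0.11,0,0,0],[0,0,0.125,0,0,0],[0,0,0.138,0,0,0],[0,0,0.146,0,0,0],[0,0,0.15,0,0,0],[0,0,0.15,0,0,0]])

```text
time_s: 27.2
ee_pos: [591.8, 45.1, 205.8]
ee_rot: [3.141, -0.0, 1.475]
force: [-1.4, -0.3, 2.8]
finger_gap: 7.4
gripper_force: 39.5
```

Contact with the prongs. Releasing, then rising and moving toward C.

Request:
servo_tool(deltas=[[0,0,0.003,0,0,0],[0,0,0.003,0,0,0],[0,0,0.003,0,0,0],[0,0,0.003,0,0,0]], hand=32)

```text
time_s: 27.6
ee_pos: [591.8, 45.0, 204.5]
ee_rot: [3.142, -0.0, 1.475]
force: [-0.4, 0.2, 1.0]
finger_gap: 31.8
gripper_force: 0.0
```

Request:
servo_tool(deltas=[[0,0,-0.04,0,0,0],[0,0,-0.1,0,0,0],[0,0,-0.2,0,0,0],[0,0,-0.3,0,0,0],[0,0,-0.4,0,0,0],[0,0,-0.46,0,0,0],[0,0,-0.5,0,0,0],[0,0,-0.5,0,0,0]])

```text
time_s: 28.4
ee_pos: [592.0, 45.1, 331.1]
ee_rot: [3.139, -0.0, 1.475]
force: [-0.3, -0.8, -0.2]
finger_gap: 31.7
gripper_force: 0.0
```

Run:
```python
from h import *
to([433,-138,285],101)
```

```text
at [592.   45.1 331.1] rpy [179.9  -0.   84.5] F [-0.3 -0.8 -0.2] gap 31.7 pad 0.0 t 28.4
frac [-0.7899 -0.5635  0.1827] [ 0.0008  0.     -0.0916]
```

Request:
servo_tool(deltas=[[-0.05,-0.06,0,0,0,0],[-0.14,-0.13,0,0,0,-0.01],[-0.28,-0.22,0.02,0,0,-0.03],[-0.42,-0.32,0.06,0,0,-0.05],[-0.56,-0.42,0.1,0,0,-0.07],[-0.68,-0.5,0.14,0,0,-0.08],[-0.76,-0.54,0.17,0,0,-0.092],[-0.79,-0.563,0.184,0,0,-0.092],[-0.79,-0.563,0.184,0,0,-0.092]], hand=50)

```text
time_s: 29.3
ee_pos: [432.2, -138.4, 282.9]
ee_rot: [-3.141, -0.001, 1.761]
force: [0.3, -0.6, -0.7]
finger_gap: 50.0
gripper_force: 0.0
```

Run:
```python
from h import *
s=snap('wrist')
im=s['image'][0:300,100:460]
cv2.imwrite('pics/w8.png',cv2.resize(im,None,fx=2,fy=2,interpolation=cv2.INTER_CUBIC)[:,:,::-1])
```

```text
(no output)
```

View pics/w8.png

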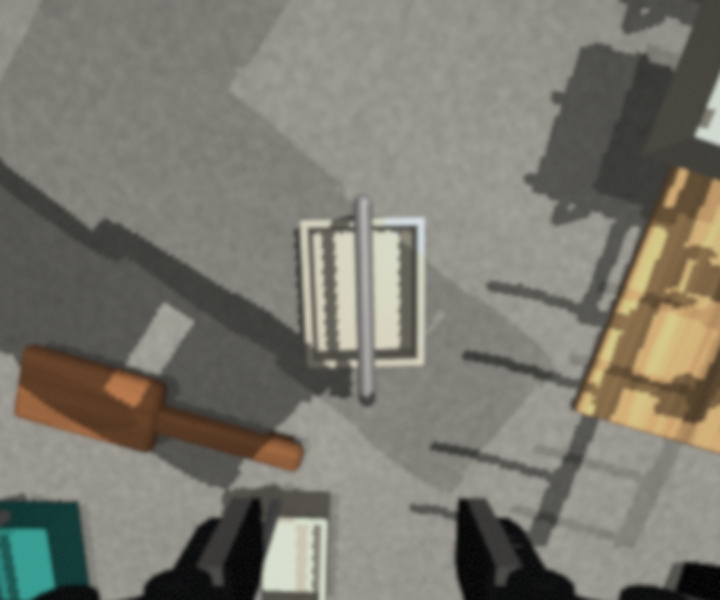

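C's bar runs from full-image (281,98.5) to (283.5,202).

Run:
```python
from h import *
s=snap('wrist')
m,y=bar(s,(281,98.5),(283.5,202)); to([m[0],m[1],106],y)
```

```text
bar [427.9 -94.4 125. ] len 102.7 toolyaw 102.5
at [ 433.2 -137.7  283.5] rpy [180.  -0. 101.] F [-0.2 -0.4 -0.1] gap 50.1 pad 0.0 t 29.4
frac [0.1736 0.012  0.7102] [ 0.     -0.0001 -0.0082]
```

Request:
servo_tool(deltas=[[0.05,0.005,0.04,0,0,0],[0.12,0.011,0.1,0,0,-0.004],[0.16,0.011,0.2,0,0,-0.008],[0.174,0.011,0.32,0,0,-0.008],[0.174,0.011,0.44,0,0,-0.008],[0.174,0.011,0.55,0,0,-0.008],[0.174,0.011,0.64,0,0,-0.008],[0.174,0.011,0.69,0,0,-0.008],[0.174,0.011,0.708,0,0,-0.008],[0.174,0.011,0.708,0,0,-0.008]])

```text
time_s: 30.4
ee_pos: [427.1, -93.8, 106.1]
ee_rot: [-3.141, -0.001, 1.79]
force: [-0.6, -0.2, -0.4]
finger_gap: 50.1
gripper_force: 0.0
```

Request:
servo_tool(deltas=[[0,0,0,0,0,0],[0,0,0,0,0,0],[0,0,0,0,0,0],[0,0,0,0,0,0],[0,0,0,0,0,0],[0,0,0,0,0,0],[0,0,0,0,0,0]], hand=0, grip_force=40)

```text
time_s: 31.1
ee_pos: [427.1, -94.9, 107.1]
ee_rot: [3.141, 0.0, 1.789]
force: [-2.0, 0.6, 6.9]
finger_gap: 7.5
gripper_force: 39.2
```

Request:
servo_tool(deltas=[[0,0,-0.02,0,0,0],[0,0,-0.06,0,0,0],[0,0,-0.12,0,0,0],[0,0,-0.2,0,0,0],[0,0,-0.28,0,0,0],[0,0,-0.36,0,0,0],[0,0,-0.44,0,0,0],[0,0,-0.5,0,0,0],[0,0,-0.54,0,0,0],[0,0,-0.55,0,0,0],[0,0,-0.55,0,0,0]])

```text
time_s: 32.2
ee_pos: [427.0, -94.8, 244.1]
ee_rot: [3.141, 0.0, 1.789]
force: [-0.6, -0.0, -1.2]
finger_gap: 7.4
gripper_force: 39.0
```

Run:
```python
from h import *
to([470.8,-69,243],84.5)
```

```text
at [427.  -94.8 244.1] rpy [180.    0.  102.5] F [-0.6 -0.  -1.2] gap 7.4 pad 38.99564266204834 t 32.2
frac [0.0628 0.1934 0.0045] [ 0.0001 -0.      0.1   ]
```

Request:
servo_tool(deltas=[[0.005,0.01,0,0,0,0.01],[0.01,0.03,0,0,0,0.02],[0.02,0.06,0.003,0,0,0.04],[0.03,0.09,0.004,0,0,0.055],[0.04,0.12,0.004,0,0,0.07],[0.05,0.15,0.004,0,0,0.085],[0.055,0.175,0.004,0,0,0.095],[0.058,0.19,0.004,0,0,0.1],[0.058,0.194,0.004,0,0,0.1],[0.058,0.194,0.004,0,0,0.1],[0.058,0.194,0.004,0,0,0.1]])

```text
time_s: 33.3
ee_pos: [471.1, -70.2, 242.9]
ee_rot: [-3.141, -0.0, 1.475]
force: [-0.5, -1.0, -2.4]
finger_gap: 7.4
gripper_force: 39.0
```

Run:
```python
from h import *
to([580.2,-80,243],84.5)
s=snap('wrist')
h=np.array([590.2,-80.5,216.5]);Y=np.array([.0958,.9954,0]);X=np.array([.9954,-.0958,0])
g=cv2.cvtColor(s['image'],cv2.COLOR_RGB2GRAY)
for dy in(26,-26):
    u,v=proj(s,h+dy*Y+0*X); print(u,v,g[int(v)-16:int(v)+18:2,int(u)].tolist())
```

```text
at [471.1 -70.2 242.9] rpy [-180.    -0.    84.5] F [-0.5 -1.  -2.4] gap 7.4 pad 38.97309958934784 t 33.3
frac [ 0.0027  0.4383 -0.0008] [-0.0001 -0.0001  0.0002]
480.02521373642116 200.4545942958766 [120, 106, 83, 72, 67, 61, 53, 64, 76, 85, 86, 79, 92, 167, 190, 189, 190]
464.88393040780187 278.9896065951546 [161, 159, 159, 161, 160, 158, 144, 73, 62, 76, 86, 86, 74, 39, 7, 9, 3]
```

Request:
servo_tool(deltas=[[0,0.01,0,0,0,0],[0,0.03,0,0,0,0],[0,0.06,0,0,0,0],[0,0.1,0,0,0,0],[0,0.14,0,0,0,0],[0,0.18,0,0,0,0],[0,0.22,0,0,0,0],[0,0.26,0,0,0,0],[0,0.3,0,0,0,0],[0,0.34,0,0,0,0],[0,0.38,0,0,0,0],[0,0.41,0,0,0,0],[0,0.43,0,0,0,0],[0,0.438,0,0,0,0],[0,0.438,0,0,0,0],[0,0.438,0,0,0,0]])

```text
time_s: 34.95
ee_pos: [580.1, -80.6, 243.1]
ee_rot: [-3.141, -0.0, 1.475]
force: [-0.8, -0.0, -1.9]
finger_gap: 7.6
gripper_force: 39.0
```

Request:
servo_tool(deltas=[[0,0,0.01,0,0,0],[0,0,0.03,0,0,0],[0,0,0.05,0,0,0],[0,0,0.07,0,0,0],[0,0,0.09,0,0,0],[0,0,0.11,0,0,0],[0,0,0.125,0,0,0],[0,0,0.138,0,0,0],[0,0,0.146,0,0,0],[0,0,0.15,0,0,0],[0,0,0.15,0,0,0]])

```text
time_s: 36.05
ee_pos: [580.4, -80.7, 205.9]
ee_rot: [3.141, -0.0, 1.475]
force: [-1.2, 0.2, 1.5]
finger_gap: 7.7
gripper_force: 39.4
```

Request:
servo_tool(deltas=[[0,0,0.003,0,0,0],[0,0,0.003,0,0,0],[0,0,0.003,0,0,0],[0,0,0.003,0,0,0]], hand=32)

```text
time_s: 36.45
ee_pos: [580.3, -80.7, 204.8]
ee_rot: [3.142, -0.0, 1.475]
force: [-0.9, -0.2, -0.9]
finger_gap: 32.2
gripper_force: 0.0
```

Request:
servo_tool(deltas=[[0,0,-0.04,0,0,0],[0,0,-0.1,0,0,0],[0,0,-0.2,0,0,0],[0,0,-0.3,0,0,0],[0,0,-0.4,0,0,0],[0,0,-0.46,0,0,0],[0,0,-0.5,0,0,0],[0,0,-0.5,0,0,0]])

```text
time_s: 37.25
ee_pos: [580.6, -80.7, 331.3]
ee_rot: [3.139, 0.0, 1.475]
force: [0.5, 0.1, 0.3]
finger_gap: 32.1
gripper_force: 0.0
```

Run:
```python
from h import *
s=snap('top'); im=s['image'][:,:,::-1].copy()
hsv=cv2.cvtColor(im,cv2.COLOR_BGR2HSV)
m=((hsv[...,2]>165)&(hsv[...,1]<60)).astype(np.uint8)
n,l,st,c=cv2.connectedComponentsWithStats(m)
for i in range(1,n):
    if st[i,4]>60: print(st[i],np.round(onz(s,*c[i],40)))
w=np.zeros_like(m); w[175:265,350:450]=1
ys,xs=np.nonzero(m*w); print(cv2.minAreaRect(np.c_[xs,ys].astype(np.float32)))
to([454,-349,285],98)
```

```text
[     0      0    560    420 131293] [512. -32.  40.]
[187 113  22  22 383] [695. 204.  40.]
[214 114  25  11 174] [710. 129.  40.]
[228 126  38  46 797] [619.  75.  40.]
[ 24 206  17  16 136] [457. 615.  40.]
((411.5, 219.5), (89.0, 75.0), 90.0)
at [580.3 -80.7 330.1] rpy [180.    0.   84.5] F [ 0.4  0.3 -1. ] gap 31.7 pad 0.0 t 37.3
frac [-1.1167 -0.4001  0.1801] [ 0.0002  0.     -0.075 ]
```

Run:
```python
from h import *
s=snap('top'); im=s['image'][:,:,::-1].copy(); cv2.imwrite('pics/t3.png',im)
b=cv2.imread('pics/top0.png'); print(im.mean((0,1)),b.mean((0,1)))
g=cv2.cvtColor(im,cv2.COLOR_BGR2HSV)[...,2]; sub=g[185:260,350:445]
print(np.percentile(sub,[5,50,90,99]))
m=(sub>(np.median(sub)+25)).astype(np.uint8)
n,l,st,c=cv2.connectedComponentsWithStats(m)
for i in range(1,n):
    if st[i,4]>40: print(st[i],c[i]+[350,185],onz(s,*(c[i]+[350,185]),40))
```

```text
[132.29495748 143.4016369  149.82478741] [127.5872534  136.95982143 140.29144133]
[ 88. 174. 186. 222.]
[ 24  44  28  12 263] [387.78707224 234.73003802] [ 412.54641781 -288.60431475   40.        ]
[27 58 26  5 57] [389.71929825 244.96491228] [ 386.64335314 -293.30605352   40.        ]
```

D seems to have been knocked toward the robot: its bright box is now near (388,237) in the top view, against (398,220) before. I'll look from close by.

Request:
servo_tool(deltas=[[-0.06,-0.06,0,0,0,0],[-0.18,-0.13,0,0,0,-0.01],[-0.34,-0.22,0.02,0,0,-0.03],[-0.5,-0.32,0.06,0,0,-0.045],[-0.66,-0.42,0.1,0,0,-0.06],[-0.82,-0.5,0.14,0,0,-0.075],[-0.95,-0.55,0.17,0,0,-0.075],[-1,-0.57,0.18,0,0,-0.075],[-1,-0.57,0.18,0,0,-0.075]], hand=50)

```text
time_s: 38.25
ee_pos: [413.8, -316.8, 283.7]
ee_rot: [-3.14, -0.002, 1.708]
force: [0.4, 1.5, -0.4]
finger_gap: 50.0
gripper_force: 0.0
```

Run:
```python
from h import *
to([412,-335,285],98)
s=snap('wrist'); t=snap('top')
c=np.zeros((600,800,3),np.uint8)
w=cv2.resize(s['image'][0:300,60:460],(800,600),interpolation=cv2.INTER_CUBIC)
c[:]=w
tt=t['image'][90:270,110:450]; c[420:600,460:800]=tt
cv2.imwrite('pics/m1.png',c[:,:,::-1])
```

```text
at [ 413.8 -316.8  283.7] rpy [-1.799e+02 -1.000e-01  9.790e+01] F [ 0.4  1.5 -0.4] gap 50.0 pad 0.0 t 38.25
frac [-0.0712 -0.0169 -0.0052] [-0.0004 -0.0005 -0.0008]
```

View pics/m1.png

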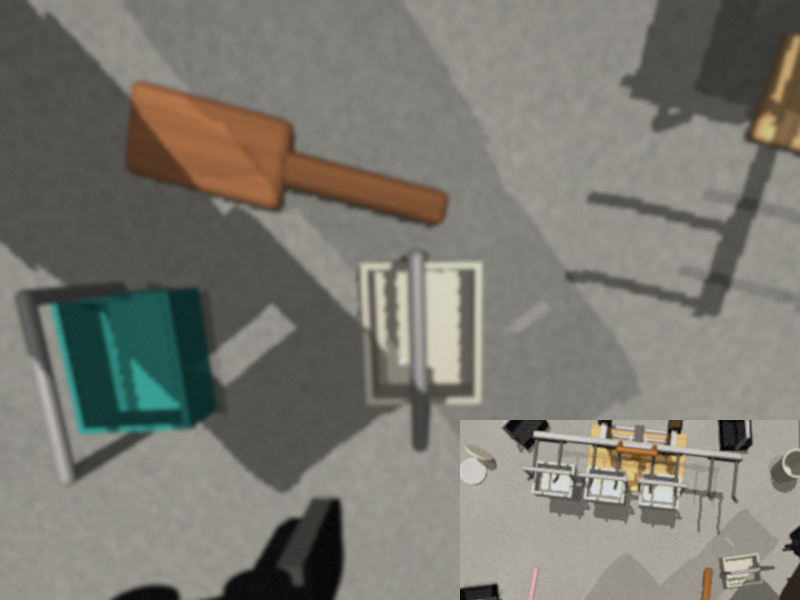

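The wrist view shows D's bar from full-image (268.5,126.5) to (270,224.5). It has been shifted, standing between the hairbrush handle and the turquoise caddy. The top inset shows three caddies hanging on hooks 0–2.

Run:
```python
from h import *
s=snap('wrist')
m,y=bar(s,(268.5,126.5),(270,224.5)); to([m[0],m[1],106],y)
```

```text
bar [ 402.4 -298.8  125. ] len 102.3 toolyaw 98.3
at [ 415.1 -315.   284.7] rpy [180.  -0.  98.] F [-0.2  0.2 -0.6] gap 49.6 pad 0.0 t 38.4
frac [ 0.0709 -0.0413  0.715 ] [ 0.     -0.0001 -0.0014]
```

Request:
servo_tool(deltas=[[0.02,-0.01,0.04,0,0,0],[0.05,-0.03,0.1,0,0,0],[0.071,-0.041,0.2,0,0,0],[0.071,-0.041,0.32,0,0,0],[0.071,-0.041,0.44,0,0,0],[0.071,-0.041,0.55,0,0,0],[0.071,-0.041,0.64,0,0,0],[0.071,-0.041,0.69,0,0,0],[0.071,-0.041,0.712,0,0,0],[0.071,-0.041,0.712,0,0,0]])

```text
time_s: 39.4
ee_pos: [402.0, -298.8, 106.2]
ee_rot: [-3.141, -0.001, 1.712]
force: [-0.3, 0.2, -0.3]
finger_gap: 50.1
gripper_force: 0.0
```

Request:
servo_tool(deltas=[[0,0,0,0,0,0],[0,0,0,0,0,0],[0,0,0,0,0,0],[0,0,0,0,0,0],[0,0,0,0,0,0],[0,0,0,0,0,0],[0,0,0,0,0,0]], hand=0, grip_force=40)

```text
time_s: 40.1
ee_pos: [401.9, -299.8, 107.3]
ee_rot: [3.141, 0.001, 1.711]
force: [-2.7, 0.4, 6.9]
finger_gap: 7.6
gripper_force: 39.2
```

Request:
servo_tool(deltas=[[0,0,-0.02,0,0,0],[0,0,-0.06,0,0,0],[0,0,-0.12,0,0,0],[0,0,-0.2,0,0,0],[0,0,-0.28,0,0,0],[0,0,-0.36,0,0,0],[0,0,-0.44,0,0,0],[0,0,-0.5,0,0,0],[0,0,-0.54,0,0,0],[0,0,-0.55,0,0,0],[0,0,-0.55,0,0,0]])

```text
time_s: 41.2
ee_pos: [401.9, -299.6, 244.3]
ee_rot: [3.141, 0.0, 1.711]
force: [0.0, -0.3, -2.2]
finger_gap: 7.4
gripper_force: 39.0
```

Run:
```python
from h import *
to([458.8,-194,243],84.5)
```

```text
at [ 401.9 -299.6  244.3] rpy [180.   0.  98.] F [ 0.  -0.3 -2.2] gap 7.4 pad 39.04021382331848 t 41.2
frac [0.3867 0.2844 0.0054] [0.0001 0.     0.075 ]
```

Request:
servo_tool(deltas=[[0.02,0.015,0,0,0,0],[0.06,0.04,0,0,0,0.01],[0.11,0.08,0.003,0,0,0.02],[0.17,0.125,0.005,0,0,0.035],[0.23,0.17,0.005,0,0,0.05],[0.28,0.21,0.005,0,0,0.06],[0.33,0.245,0.005,0,0,0.07],[0.37,0.27,0.005,0,0,0.075],[0.387,0.284,0.005,0,0,0.075],[0.387,0.284,0.005,0,0,0.075],[0.387,0.284,0.005,0,0,0.075]])

```text
time_s: 42.3
ee_pos: [458.6, -194.1, 242.7]
ee_rot: [-3.141, -0.0, 1.476]
force: [0.1, 0.6, -1.8]
finger_gap: 7.7
gripper_force: 39.0
```

Run:
```python
from h import *
to([568.2,-204.5,243],84.5)
s=snap('wrist')
h=np.array([578.2,-205,216.5]);Y=np.array([.0958,.9954,0]);X=np.array([.9954,-.0958,0])
g=cv2.cvtColor(s['image'],cv2.COLOR_RGB2GRAY)
for dy in(26,-26):
  for dx in (0,20):
    u,v=proj(s,h+dy*Y+dx*X); print(u,v,g[int(v)-16:int(v)+18:2,int(u)].tolist())
```

```text
at [ 458.6 -194.1  242.7] rpy [-180.    -0.    84.5] F [ 0.1  0.6 -1.8] gap 7.7 pad 39.00172770023346 t 42.3
frac [ 4.000e-04  4.402e-01 -1.300e-03] [-0.0002 -0.0001  0.0002]
480.81915343784505 201.46925196414253 [160, 158, 158, 156, 154, 151, 103, 67, 78, 85, 86, 78, 59, 24, 8, 11, 9]
514.5071904861854 201.4785041309479 [157, 153, 155, 157, 153, 150, 110, 65, 75, 82, 84, 79, 64, 34, 7, 12, 19]
465.6103103463372 279.9229905139892 [157, 155, 158, 164, 160, 157, 135, 68, 64, 77, 85, 85, 85, 139, 164, 162, 161]
496.7568023426241 279.9382636847278 [7, 9, 8, 24, 94, 147, 144, 82, 57, 71, 81, 84, 80, 113, 149, 156, 154]
```

Prongs lie at rows ~203 and ~282, where expected. Moving in and lowering.

Request:
servo_tool(deltas=[[0,0.01,0,0,0,0],[0,0.03,0,0,0,0],[0,0.06,0,0,0,0],[0,0.1,0,0,0,0],[0,0.14,0,0,0,0],[0,0.18,0,0,0,0],[0,0.22,0,0,0,0],[0,0.26,0,0,0,0],[0,0.3,0,0,0,0],[0,0.34,0,0,0,0],[0,0.38,0,0,0,0],[0,0.41,0,0,0,0],[0,0.43,0,0,0,0],[0,0.44,0,0,0,0],[0,0.44,0,0,0,0],[0,0.44,0,0,0,0]])

```text
time_s: 43.95
ee_pos: [568.0, -204.5, 243.0]
ee_rot: [-3.141, -0.0, 1.475]
force: [0.2, -0.3, -2.2]
finger_gap: 7.3
gripper_force: 39.0
```

Request:
servo_tool(deltas=[[0,0,0.01,0,0,0],[0,0,0.03,0,0,0],[0,0,0.05,0,0,0],[0,0,0.07,0,0,0],[0,0,0.09,0,0,0],[0,0,0.11,0,0,0],[0,0,0.125,0,0,0],[0,0,0.138,0,0,0],[0,0,0.146,0,0,0],[0,0,0.15,0,0,0],[0,0,0.15,0,0,0]])

```text
time_s: 45.05
ee_pos: [568.3, -204.6, 205.8]
ee_rot: [3.141, 0.0, 1.475]
force: [-0.9, 1.1, 1.5]
finger_gap: 7.4
gripper_force: 39.4
```

Request:
servo_tool(deltas=[[0,0,0.003,0,0,0],[0,0,0.003,0,0,0],[0,0,0.003,0,0,0],[0,0,0.003,0,0,0]], hand=32)

```text
time_s: 45.45
ee_pos: [568.3, -204.6, 204.8]
ee_rot: [3.142, -0.0, 1.475]
force: [0.3, -0.2, -0.3]
finger_gap: 31.6
gripper_force: 0.0
```

Request:
servo_tool(deltas=[[0,0,-0.04,0,0,0],[0,0,-0.1,0,0,0],[0,0,-0.2,0,0,0],[0,0,-0.3,0,0,0],[0,0,-0.4,0,0,0],[0,0,-0.5,0,0,0],[0,0,-0.6,0,0,0],[0,0,-0.6,0,0,0]])

```text
time_s: 46.25
ee_pos: [568.8, -204.8, 359.0]
ee_rot: [3.136, 0.002, 1.475]
force: [-0.6, 0.2, -0.5]
finger_gap: 31.6
gripper_force: 0.0
```

Request:
servo_tool(deltas=[[-0.1,-0.1,0,0,0,0],[-0.25,-0.15,0,0,0,0],[-0.4,-0.2,0,0,0,0],[-0.55,-0.25,0,0,0,0],[-0.7,-0.3,0,0,0,0],[-0.8,-0.3,0,0,0,0],[-0.8,-0.3,0,0,0,0],[-0.8,-0.3,0,0,0,0],[-0.8,-0.3,0,0,0,0],[-0.8,-0.3,0,0,0,0]])

```text
time_s: 47.25
ee_pos: [474.8, -395.4, 355.0]
ee_rot: [3.141, -0.0, 1.476]
force: [-0.1, -0.3, 0.1]
finger_gap: 31.8
gripper_force: 0.0
```

Run:
```python
from h import *
t=snap('top','t9.png'); im=t['image'].astype(int)
# bright (white box) blobs in the rail area, and the rail's steel line, vs the earlier top view
hsv=cv2.cvtColor(t['image'],cv2.COLOR_RGB2HSV)
m=((hsv[...,2]>195)&(hsv[...,1]<60)).astype(np.uint8); m[:,:150]=0;m[:,430:]=0; m[:90]=0;m[270:]=0
m=cv2.morphologyEx(m,cv2.MORPH_CLOSE,np.ones((7,7)))
n,l,st,c=cv2.connectedComponentsWithStats(m)
for i in range(1,n):
    if st[i,4]>80: print(st[i],np.round(onz(t,*c[i],110)))
Y=np.array([.0958,.9954]);b=np.array([587,-17.5])
for k in(187.5,62.5,-62.5,-187.5): print('expected box px',np.round(proj(t,[*(b+k*Y),125])))
# handle colour centroid: raised expects z=265
o=((hsv[...,0]<14)&(hsv[...,1]>150)).astype(np.uint8); o[:,:255]=0;o[:,330:]=0;o[:100]=0;o[150:]=0
ys,xs=np.nonzero(o); print('handle px',xs.min(),xs.max(),np.median(ys),'exp',proj(t,[639.5,15,265]),proj(t,[632.5,-57,265]))
```

```text
[185  95 119  23 631] [714.  57. 110.]
[308 103  69  22 272] [ 694. -140.  110.]
[185 131  39  35 763] [606. 167. 110.]
[231 136  43  36 955] [597.  51. 110.]
[289 144  43  34 796] [582. -82. 110.]
[343 158  39  26 558] [ 561. -202.  110.]
[178 238  10  32 131] [362. 216. 110.]
expected box px [204. 150.]
expected box px [257. 156.]
expected box px [309. 162.]
expected box px [362. 168.]
handle px 266 328 117.5 exp [268.21565819 118.98310752] [304.11020463 122.92075762]
```

Four white boxes sit at the four hook positions, the handle is at its raised height, and the arm is clear. I'll let everything settle and hand in.

Request:
servo_tool(deltas=[[0,0,0,0,0,0],[0,0,0,0,0,0],[0,0,0,0,0,0],[0,0,0,0,0,0],[0,0,0,0,0,0],[0,0,0,0,0,0],[0,0,0,0,0,0],[0,0,0,0,0,0],[0,0,0,0,0,0],[0,0,0,0,0,0],[0,0,0,0,0,0],[0,0,0,0,0,0],[0,0,0,0,0,0],[0,0,0,0,0,0],[0,0,0,0,0,0],[0,0,0,0,0,0],[0,0,0,0,0,0],[0,0,0,0,0,0],[0,0,0,0,0,0],[0,0,0,0,0,0]])

```text
time_s: 49.3
ee_pos: [474.4, -396.5, 354.7]
ee_rot: [3.142, -0.0, 1.475]
force: [1.3, -0.5, -0.1]
finger_gap: 32.0
gripper_force: 0.0
```

```bash
python3 -c "
from plant import env
print(env.close_job())"
```

```text
the job is handed in; nothing more can be done
None
```

The hook rail rests on the top rung, all four white caddies hang on its hooks, the bystanders were not touched, and I handed the job in at 49 s; the hand-in returned no verdict.

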